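# Hold the coil tester on

### The job

Test the tallest of the three wound coils: slide it up off its storage post, lower it gently (do not drop it) over the steel stub of the coil tester (the flat metal box with the handle) until it sits flat, and let it go. Then press the tester's spring-loaded dead-man handle down with the gripper to its half-way position, where its arm is level, and keep it there: the program finishes while still holding the handle. Never press the handle down to its stop, which trips the tester, and leave everything else on the table where it is.

Things in the scene. Friction and masses are not known exactly. Their poses are not given: they have to be found in the camera images.
- coil_tall: The tallest of three wound coils: a rigid upright copper-wound bobbin with black end flanges, 48 mm outside diameter, 52 mm high, 0.18 to 0.35 kg, with a through bore of 21 mm diameter. Starts upright over its storage post, standing on the post's foot. Origin: centre of its underside; z is the bore axis, up.
- post_tall: The fixed storage post that carries the tall coil: foot 80 x 80 mm, 12 mm high, with an upright steel post 14 mm in diameter in its middle whose tip is 87 mm above the table. Two identical posts carry the other coils; which stands where varies. Origin: centre of the foot's underside, on the table.
- coil_wide: Bystander: wide flat coil, 66 mm outside diameter, 24 mm high, on its own post. Origin: centre of its underside.
- coil_small: Bystander: small coil, 42 mm outside diameter, 26 mm high, on its own post. Origin: centre of its underside.
- tester: Fixed coil tester, a flat aluminium box 170 (x) x 260 (y) x 40 mm high with a small meter (8 mm high) and two brass terminals on top. On its left half (+y) stands the seat stub, on its right half (-y) the dead-man handle. Origin: centre of its underside, on the table; x points away from the handle's pad towards the handle's hinge.
- seat (a point): Foot of the seat stub, on the tester's top, 40 mm above the table, at x 0, y +70 mm in the tester's frame. The stub is an upright steel pin 16 mm in diameter, 40 mm tall, its top 9 mm tapering to 8 mm diameter. A seated coil has its origin here. z up.
- handle (a joint): Angle of the dead-man handle, rad: 0 released (arm rising 0.18 rad towards its pad), 0.18 half-way with the arm level, 0.36 at the stop. Its pin lies along the tester's y, 85 mm above the table, at x +60, y -70 mm in the tester's frame; the arm runs from it to -x, the pad's centre 110 mm from the pin. A spring returns it when let go: at the pad about 3 N to start, 7 N half-way, 11 N at the stop.
- handle_pad (a point): Middle of the top face of the handle's black rubber pad (44 mm along the arm, 70 mm across, 16 mm thick). About 113 mm above the table when released, 93 mm when the arm is level, 73 mm at the stop. A fixed thin upright steel plate beside the arm, 48 mm from the pin, has its top edge level with the pin.
- bearing: Bystander: loose ball bearing, 62 mm outside diameter, 16 mm high, lying flat. Origin: centre of its underside.
- screwdriver: Bystander: screwdriver lying on the table along its x axis.
- wrench: Bystander: open-ended wrench lying on the table along its x axis.
- pillow_block: Bystander: grey pillow-block bearing, 150 mm (y) x 45 mm, 95 mm high. Origin: centre of its underside.
- oil_can: Bystander: upright grey can, 60 mm diameter, 100 mm high. Origin: centre of its underside.

How it is judged:
By the outcome, as a careful person would: the job done as asked, in the order asked, and still so for the second after the job is handed in, while the arm keeps its last pose, push and grip.
It also fails if it takes over 48 s, if anything falls off the work surface, if the arm or the gripper's body presses on something with over 40 N, if the wrist force passes 120 N, or if a joint passes its speed limit or range.

### The arm

A 7-joint arm with a two-finger parallel gripper is mounted at the origin on the work surface. World frame = base frame: x ahead of the robot, y to its left, z up, the work surface at z = 0. Lengths are in m, angles in rad, forces in N, time in s.
With the tool pointing down it reaches from about 0.4 to 0.875 m from the base axis. Payload 19.3 kg.
Tool frame: the origin (TCP) lies at the very end of the fingers, on their centre line; the grasp point (between the pads) lies 19 mm behind it; z points along the fingers, y is the line along which they close (so a half turn about z gives the same grasp; the last joint's range is limited). The gripper opens to 85 mm and grips with 20 to 120 N. Pads are 22 mm wide; open, the fingers measure 114 mm over their backs; the gripper's body (76 mm by 85 mm) begins 54 mm behind the grasp point. The pads swing forward as they close: fully open they stand 13 mm farther back than shut.
Start: joints at [-1.308, 0.521, -0.036, 1.599, 0.021, 1.021, -0.113], TCP at [0.204, 0.591, 0.231] pointing down, gripper open.
Joint ranges: [-2.91, 2.91], [-0.3, 2.13], [-1.5, 1.42], [0.17, 2.43], [-1.26, 4.41], [0.16, 1.93], [-2.52, 2.52]. Speed limits (rad/s): [1.89, 1.89, 2.39, 2.39, 3.01, 3.01, 3.01].

### API

Orientations are given as [roll, pitch, yaw] about the fixed x, y, z axes, in that order (R = Rz(yaw) Ry(pitch) Rx(roll)).
In Python, from workcell import monitor, viewer, bot gives the robot as it stands.
- The arm moves only by the tool move_arm, never from a script. Its arguments are lists of equal length, an entry for each row: "gripper": the opening, from 0 (shut) to 1 (fully open); "linear": the shift along the tool's x, y, z in cm, a list of three; "twist": the turn about the tool's z in degrees. A call has 1 to 8 rows; each row shifts and turns the commanded pose from where the row before left it, along the tool's axes as they then stand; what a row does not reach is not made up. A row lasts 1/10 s, in which the tool goes at most 50 mm and 8.59 degrees, less where a joint would pass 70% of its speed; a pose out of reach is approached as far as the arm can. A call with a gripper value outside its range is refused whole. The fingers move at their own pace and stop on an object; "squeeze" is the grip in N (left out, the last holds). Time passes only in rows, so rows that do not move let the fingers close. It gives the time, the measured TCP pose, the force, the opening and the grip force at its end, in the units of the state.
- monitor.observe(): the state, without advancing time (a new reading comes with each control period).
- viewer.grab_frame(name): name is "side" or "top" or "wrist"; returns a dict with "img" (384x512x3 uint8, red, green, blue), "K" (3x3 intrinsics, pixels), "k1" (the pictures are not rectified: a ray, as slopes to the right and down, at radius r is drawn at 1 + k1 r^2 times it, then the intrinsics apply), "eye" and "rotation" of the camera in the world. Camera axes: x right, y up, looking along -z (the intrinsics and any distortion apply to the point x, -y, -z); pixel columns grow to the right and rows downward; lengths in m; the calibration is good to about 2 mm. A picture is of the moment at which its call begins. There is no depth.
- bot.job_done(): hands the job in; it is judged then, once.
The state is a dict: "clock": time; "qpos": joint angles; "qd": joint speeds; "joint_efforts": joint torques, N m; "position": TCP position; "tool_rot": TCP orientation; "force": force on the tool from outside, world axes, zero at the start; "moment": the same for the moment, N m; "grip_width": finger opening in m; "finger_force": force on a finger pad.
Only numpy, scipy, OpenCV 4.12 (cv2) and the standard library are available. Lean on these libraries where they do the work, as an engineer would, in place of code of your own. Each camera call takes 0.05 s, during which the arm holds its last target. There are 200 camera calls.

## Working session

There is one attempt and no reset: what is moved stays moved. The work goes in short steps, Python scripts to look and compute and a tool call to move; the robot and the scene stay as the last step left them, time stands still between calls to the robot, and variables do not carry over. Pictures are saved under pics/ and viewed, at most 10 in all, crops included, and the job is handed in when it is done.

Besides the shell and the picture viewer there is one more tool, called after "Emit:" as a command line: name --pt "numbers of a row" for each row, then --argument value for the rest. move_arm: Moves the arm, as the interface text tells. Its arguments: {"type":"object","properties":{"gripper":{"type":"array"},"linear":{"type":"array"},"twist":{"type":"array"},"squeeze":{"type":"number"}},"required":["gripper","linear","twist"]}

```bash
mkdir -p pics
cat > h.py <<'E'
import numpy as np, cv2, json
from workcell import monitor, viewer, bot
def grab(n,f):
    d=viewer.grab_frame(n); cv2.imwrite('pics/'+f+'.png',cv2.cvtColor(d['img'],cv2.COLOR_RGB2BGR))
    np.savez('pics/'+f+'.npz',**{k:np.array(v) for k,v in d.items()}); return d
def ray(d,u,v):
    K=np.array(d['K']);k=float(d['k1'])
    p=cv2.undistortPoints(np.array([[[u,v]]],float),K,np.array([k,0,0,0.]))[0,0]
    return np.array(d['rotation'])@np.array([p[0],-p[1],-1.])
def at(d,u,v,z):
    r=ray(d,u,v);e=np.array(d['eye']);return e+r*(z-e[2])/r[2]
def proj(d,P):
    K=np.array(d['K']);c=np.array(d['rotation']).T@(np.array(P,float)-np.array(d['eye']))
    s=np.array([c[0],-c[1]])/-c[2]; s=s*(1+float(d['k1'])*(s@s)); return K[:2,:2]@s+K[:2,2]
def load(f): return dict(np.load('pics/'+f+'.npz'))
E
python3 - <<'E'
from h import *
np.set_printoptions(precision=4,suppress=True)
a=grab('top','top1');b=grab('side','side1')
for d in(a,b):print(d['K'],d['k1'],d['eye'],d['rotation'])
s=monitor.observe();print(s)
cv2.imwrite('pics/top1b.png',cv2.resize(cv2.imread('pics/top1.png'),(800,600),interpolation=cv2.INTER_CUBIC))
cv2.imwrite('pics/side1b.png',cv2.resize(cv2.imread('pics/side1.png'),(800,600),interpolation=cv2.INTER_CUBIC))
E
```

```text
[[464.4588   0.     256.6206]
 [  0.     464.4588 198.522 ]
 [  0.       0.       1.    ]] -0.14745290590991567 [0.4209 0.0418 1.5635] [ 0.1013  0.0173 -1.5779]
[[422.8391   0.     245.3714]
 [  0.     422.8391 195.6572]
 [  0.       0.       1.    ]] -0.02484440565858607 [ 0.2023 -0.4555  0.8735] [ 0.6766 -0.0098 -0.6157]
{'clock': 0.1, 'qpos': array([-1.3082,  0.5219, -0.0363,  1.5999,  0.0212,  1.0211, -0.1128]), 'qd': array([-0.0003, -0.0007, -0.0012, -0.0017, -0.0002, -0.0004, -0.0009]), 'joint_efforts': array([  0.0042, -92.8485,   1.9842, -37.0535,   0.0181,   0.0054,
         0.0001]), 'position': array([0.2041, 0.5904, 0.2308]), 'tool_rot': array([-3.1406,  0.0001,  2.8088]), 'force': array([0.7378, 0.2857, 1.2733]), 'moment': array([-0.0046,  0.0631,  0.0533]), 'finger_force': 0.0, 'grip_width': 0.08567912901941482}
```

View pics/top1b.png

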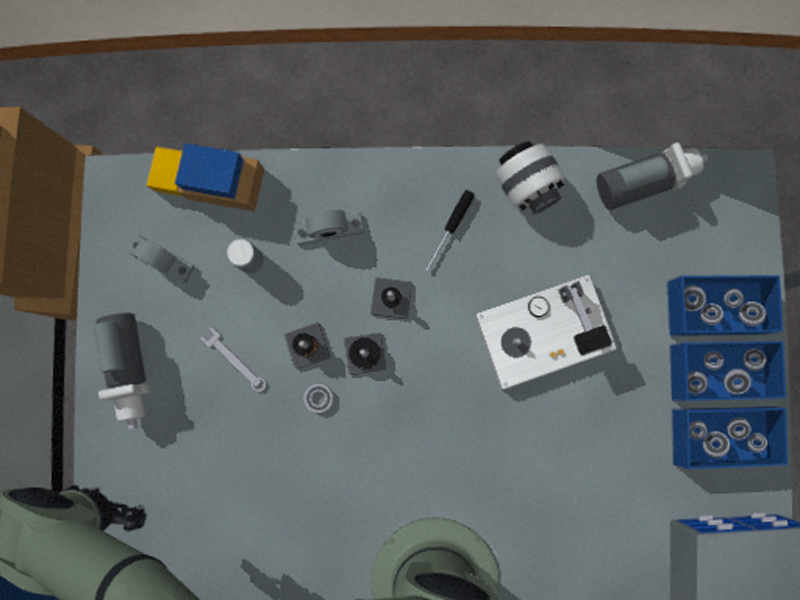

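View pics/side1b.png

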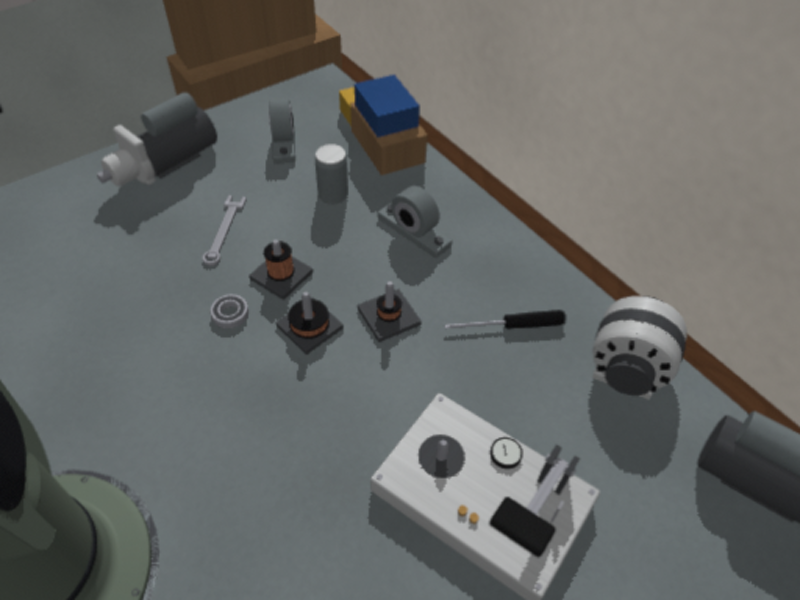

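The tall coil is at top (306,346) and side (278,258), and the wide and small coils are at top (366,353) and (392,298). The tester is at top (545,333), with its stub at about (517,342) and its pad at about (592,341). I'll zoom in next.

```bash
sed -i "s/^def ray/from scipy.spatial.transform import Rotation as Ro\ndef ray/; s/d=viewer.grab_frame(n);/d=viewer.grab_frame(n); d['rotation']=Ro.from_euler('xyz',d['rotation']).as_matrix();/" h.py
python3 - <<'E'
from h import *
for f in('top1','side1'):
    d=load(f); d['rotation']=Ro.from_euler('xyz',d['rotation']).as_matrix(); np.savez('pics/'+f+'.npz',**d)
t=cv2.imread('pics/top1.png');s=cv2.imread('pics/side1.png')
r=lambda i,u,v,w,h,W,H:cv2.resize(i[v:v+h,u:u+w],(W,H),interpolation=cv2.INTER_CUBIC)
# left: coil top x8 ; right tester x4
o=np.zeros((600,800,3),np.uint8)
o[:320,:400]=r(t,170,200,50,40,400,320)
o[:270,400:]=r(s,150,150,60,40,400,270)   # x6.667
o[320:,:400]=r(t,300,170,100,70,400,280)
o[280:,400:]=r(s,230,245,160,128,400,320) #x2.5
cv2.imwrite('pics/c1.png',o)
E
```

```text
(no output)
```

View pics/c1.png

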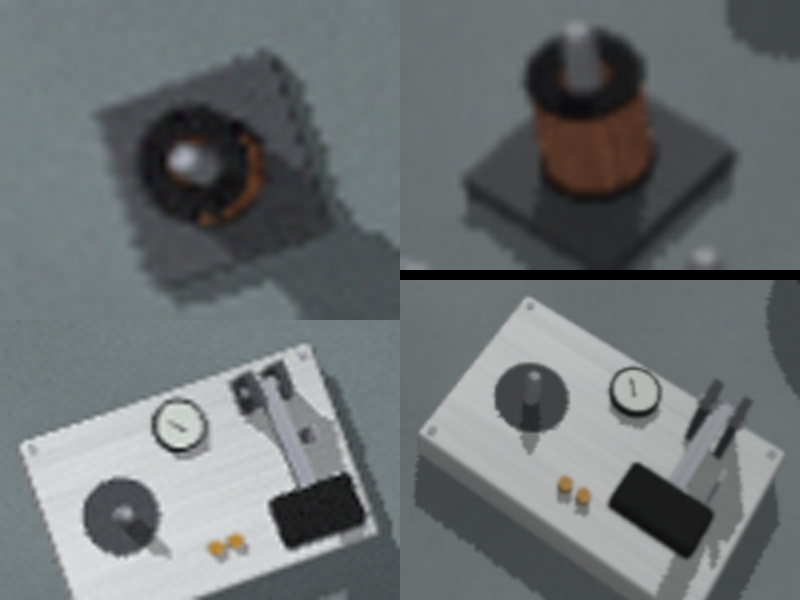

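Run:
```python
from h import *
np.set_printoptions(precision=4,suppress=True)
T=load('top1');S=load('side1')
def px(x,y,ox,oy,s,u,v): return ((x-ox+.5)/s-.5+u,(y-oy+.5)/s-.5+v)
t1=lambda x,y:px(x,y,0,0,8,170,200)
s1=lambda x,y:px(x,y,400,0,6.6667,150,150)
t2=lambda x,y:px(x,y,0,320,4,300,170)
s2=lambda x,y:px(x,y,400,280,2.5,230,245)
for n,z,a,b in [('flange',.064,t1(197,161),s1(586,75)),('tip',.086,t1(184,158),s1(578,27)),('seat',.04,t2(121,517),s2(532,398)),('stub',.08,t2(123,512),s2(534,374)),
 ('pad',.113,t2(318,511),s2(662,506)),('cTL',.04,t2(22,441),s2(528,297)),('cTR',.04,t2(312,345),s2(783,453))]:
    print(n,at(T,*a,z),at(S,*b,z))
for c in [(95,112),(265,50),(335,228)]: print('foot',at(T,*t1(*c),.012))
def P(d,u,v):return at(d,u*.64,v*.64,0.06)
print('wide',P(T,366,353),'small',P(T,392,298),'bear',P(T,319,399),'can',P(T,241,253))
```

```text
flange [0.5062 0.2699 0.064 ] [0.5056 0.2681 0.064 ]
tip [0.5062 0.2718 0.086 ] [0.5075 0.2727 0.086 ]
seat [ 0.5065 -0.1734  0.04  ] [ 0.5081 -0.1751  0.04  ]
stub [ 0.5083 -0.1694  0.08  ] [ 0.5083 -0.1726  0.08  ]
pad [ 0.5055 -0.3193  0.113 ] [ 0.5059 -0.3222  0.113 ]
cTL [ 0.57   -0.0929  0.04  ] [ 0.5676 -0.0941  0.04  ]
cTR [ 0.6482 -0.3371  0.04  ] [ 0.6482 -0.3346  0.04  ]
foot [0.5301 0.3212 0.012 ]
foot [0.5557 0.2492 0.012 ]
foot [0.4807 0.2195 0.012 ]
wide [0.4853 0.1398 0.06  ] small [0.5996 0.0852 0.06  ] bear [0.3907 0.2376 0.06  ] can [0.6991 0.4058 0.06  ]
```

Emit:
move_arm --gripper '[1,1,1,1,1,1,1,1]' --pt "-2.4 -1.3 0" --pt "-2.4 -1.3 0" --pt "-2.4 -1.3 0" --pt "-2.4 -1.3 0" --pt "-2.4 -1.3 0" --pt "-2.4 -1.3 0" --pt "-2.4 -1.3 0" --pt "-2.4 -1.3 0" --twist '[0,0,0,0,0,0,0,0]' --squeeze 40

```text
clock: 0.9
position: [0.3523, 0.4287, 0.2311]
tool_rot: [-3.141, -0.0, 2.809]
force: [1.1, 0.1, -0.4]
grip_width: 0.0856
finger_force: 0.0
```

Emit:
move_arm --gripper '[1,1,1,1,1,1,1,1]' --pt "-2.5 -1.3 0" --pt "-2.5 -1.3 0" --pt "-2.5 -1.3 0" --pt "-2.5 -1.3 0" --pt "-2.5 -1.3 0" --pt "-2.5 -1.2 0" --pt "-2.4 -1.2 0" --pt "-2.4 -1.0 0" --twist '[0,0,0,0,0,0,0,0]'

```text
clock: 1.7
position: [0.5071, 0.2703, 0.2311]
tool_rot: [-3.141, -0.0, 2.809]
force: [-0.4, 0.4, -0.2]
grip_width: 0.0856
finger_force: 0.0
```

Emit:
move_arm --gripper '[1,1,1,1]' --pt "0 0 1" --pt "0 0 1" --pt "0 0 1" --pt "0 0 0" --twist '[0,0,0,0]'

```text
clock: 2.1
position: [0.5051, 0.2718, 0.1996]
tool_rot: [-3.14, -0.002, 2.81]
force: [-1.0, -0.3, -0.4]
grip_width: 0.0853
finger_force: 0.0
```

```bash
cat >> h.py <<'E'
def togo(x,y,z,axis_deg=None):
    s=monitor.observe();p=s['position'];R=Ro.from_euler('xyz',s['tool_rot']).as_matrix()
    d=R.T@(np.array([x,y,z])-p)*100; a=np.degrees(np.arctan2(R[1,1],R[0,1]))
    print('t',round(s['clock'],2),'pos',p.round(4),'go cm',d.round(2),'yaxis',a.round(1),'F',s['force'].round(1),'w',round(s['grip_width'],4),'ff',round(s['finger_force'],1),'z',R[:,2].round(3))
    return d
E
python3 - <<'E'
from h import *
togo(.506,.270,.2)
d=grab('wrist','w1')
cv2.imwrite('pics/w1b.png',cv2.resize(cv2.imread('pics/w1.png'),(800,600),interpolation=cv2.INTER_CUBIC))
print(d['eye'],proj(d,(.506,.27,.064))/.64,proj(d,(.506,.27,.087))/.64)
E
```

```text
t 2.1 pos [0.5051 0.2718 0.1996] go cm [-0.14 -0.14 -0.04] yaxis 71.0 F [-1.  -0.3 -0.4] w 0.0853 ff 0.0 z [-0.002 -0.001 -1.   ]
[0.43180358 0.2970058  0.34226295] [406.29131556 286.23847844] [406.09700094 296.85754944]
```

View pics/w1b.png

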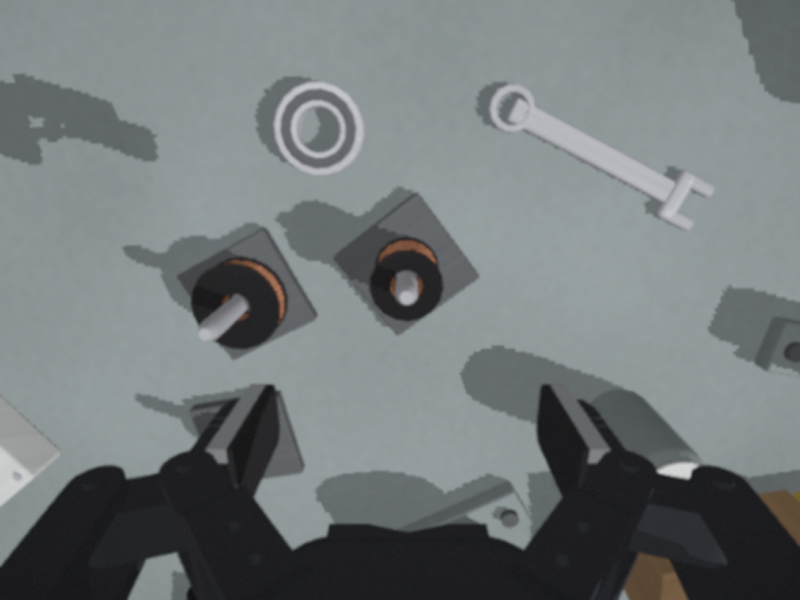

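The flange centre is at (406,284) and the post tip at (406,295), within 1 mm of the estimate. I'll descend next.

Emit:
move_arm --gripper '[1,1,1,1,1,1,1,1]' --pt "-0.05 -0.15 1" --pt "0 0 2" --pt "0 0 2.5" --pt "0 0 2.5" --pt "0 0 2.5" --pt "0 0 2" --pt "0 0 1" --pt "0 0 0" --twist '[0,0,0,0,0,0,0,0]'

```text
clock: 2.95
position: [0.5058, 0.2696, 0.0652]
tool_rot: [-3.14, -0.001, 2.809]
force: [-0.1, 0.4, 0.7]
grip_width: 0.0855
finger_force: 0.0
```

Run:
```python
from h import *
togo(.5053,.2703,.028)
```

```text
t 2.95 pos [0.5058 0.2696 0.0652] go cm [0.07 0.05 3.72] yaxis 70.9 F [-0.1  0.4  0.7] w 0.0855 ff 0.0 z [-0.002 -0.001 -1.   ]
```

Emit:
move_arm --gripper '[1,1,1,1,1]' --pt "0.05 0.05 1" --pt "0 0 1" --pt "0 0 1" --pt "0 0 0.7" --pt "0 0 0" --twist '[0,0,0,0,0]'

```text
clock: 3.45
position: [0.5057, 0.2702, 0.0282]
tool_rot: [-3.14, -0.001, 2.809]
force: [-0.7, 0.1, -0.1]
grip_width: 0.085
finger_force: 0.0
```

Emit:
move_arm --gripper '[0.65,0.6,0.55,0.5,0.4,0.3,0.3,0.3]' --pt "0 0 0" --pt "0 0 0" --pt "0 0 0" --pt "0 0 0" --pt "0 0 0" --pt "0 0 0" --pt "0 0 0" --pt "0 0 0" --twist '[0,0,0,0,0,0,0,0]' --squeeze 40

```text
clock: 4.25
position: [0.5064, 0.2706, 0.03]
tool_rot: [3.141, 0.0, 2.809]
force: [-1.9, -0.4, 7.0]
grip_width: 0.0473
finger_force: 40.2
```

Emit:
move_arm --gripper '[0.3,0.3,0.3,0.3]' --pt "0 0 -0.3" --pt "0 0 -0.5" --pt "0 0 -0.5" --pt "0 0 0" --twist '[0,0,0,0]' --squeeze 50

```text
clock: 4.65
position: [0.5065, 0.2707, 0.0431]
tool_rot: [3.141, 0.001, 2.809]
force: [0.1, 0.2, -1.9]
grip_width: 0.0472
finger_force: 51.6
```

Emit:
move_arm --gripper '[0.3,0.3,0.3,0.3,0.3,0.3,0.3,0.3]' --pt "0 0 -0.7" --pt "0 0 -1.2" --pt "0 0 -1.5" --pt "0 0 -1.5" --pt "0 0 -2" --pt "0 0 -2" --pt "0 0 -1.5" --pt "0 0 0" --twist '[0,0,0,0,0,0,0,0]'

```text
clock: 5.45
position: [0.5072, 0.271, 0.1492]
tool_rot: [3.138, 0.002, 2.809]
force: [1.2, 0.3, -1.9]
grip_width: 0.0468
finger_force: 51.7
```

Run:
```python
from h import *
d=grab('side','s2'); togo(.5075,-.173,.155)
i=cv2.imread('pics/s2.png')
cv2.imwrite('pics/s2b.png',cv2.resize(i[80:260,80:320],(800,600),interpolation=cv2.INTER_CUBIC))
```

```text
t 5.5 pos [0.5067 0.2707 0.1477] go cm [-14.58 -41.91  -0.78] yaxis 70.9 F [-0.   0.2 -2.5] w 0.0471 ff 51.7 z [ 0.002  0.001 -1.   ]
```

View pics/s2b.png

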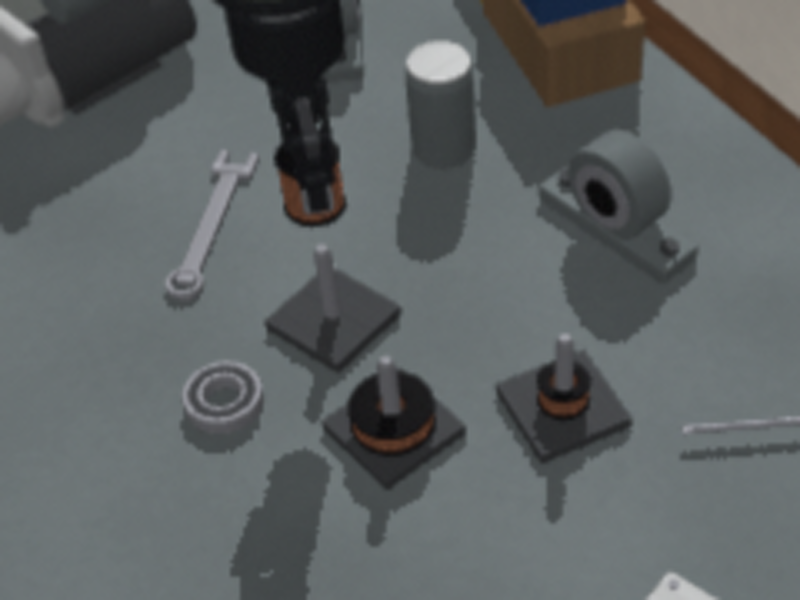

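The coil is held upright and its bottom is well above the post tips: coil bottom at (313,215), bare post tip at (323,250). I'll carry it to the tester.

Emit:
move_arm --gripper '[0.3,0.3,0.3,0.3,0.3,0.3,0.3,0.3]' --pt "-0.3 -1.0 0" --pt "-0.7 -2 0" --pt "-0.9 -2.5 0" --pt "-0.9 -2.5 0" --pt "-0.9 -2.5 0" --pt "-0.9 -2.5 0" --pt "-0.9 -2.5 0" --pt "-0.9 -2.5 0" --twist '[0,0,0,0,0,0,0,0]'

```text
clock: 6.3
position: [0.507, 0.0774, 0.1455]
tool_rot: [-3.14, -0.001, 2.808]
force: [-0.8, -0.8, -1.7]
grip_width: 0.0474
finger_force: 51.7
```

Emit:
move_arm --gripper '[0.3,0.3,0.3,0.3,0.3,0.3,0.3,0.3]' --pt "-0.9 -2.5 0" --pt "-0.9 -2.5 0" --pt "-0.9 -2.5 0" --pt "-0.9 -2.5 0" --pt "-0.9 -2.5 0" --pt "-0.9 -2.5 0" --pt "-0.9 -2.5 0" --pt "-0.9 -2.5 0" --twist '[0,0,0,0,0,0,0,0]'

```text
clock: 7.1
position: [0.5094, -0.1348, 0.1455]
tool_rot: [-3.141, -0.002, 2.808]
force: [0.3, 0.5, -2.5]
grip_width: 0.0471
finger_force: 51.7
```

Emit:
move_arm --gripper '[0.3,0.3,0.3,0.3,0.3,0.3,0.3,0.3]' --pt "-0.6 -1.5 0" --pt "-0.3 -1 0" --pt "0 0 0" --pt "0 0 0" --pt "0 0 0" --pt "0 0 0" --pt "0 0 0" --pt "0 0 0" --twist '[0,3,8,8,8,8,8,7]'

```text
clock: 7.9
position: [0.5103, -0.1594, 0.1458]
tool_rot: [-3.141, -0.0, 1.928]
force: [-0.2, -0.4, -2.8]
grip_width: 0.0471
finger_force: 51.7
```

Run:
```python
from h import *
togo(.5075,-.173,.148)
```

```text
t 7.9 pos [ 0.5103 -0.1594  0.1458] go cm [-1.17 -0.74 -0.22] yaxis 20.5 F [-0.2 -0.4 -2.8] w 0.0471 ff 51.7 z [-0.001  0.    -1.   ]
```

Emit:
move_arm --gripper '[0.3,0.3,0.3,0.3]' --pt "-0.6 -0.4 0.5" --pt "-0.55 -0.35 0.5" --pt "0 0 0" --pt "0 0 0" --twist '[0,0,0,0]'

```text
clock: 8.3
position: [0.5076, -0.1735, 0.136]
tool_rot: [-3.141, -0.0, 1.937]
force: [-0.8, -0.6, -2.0]
grip_width: 0.0471
finger_force: 51.8
```

Run:
```python
from h import *
togo(.5075,-.173,.148)
d=grab('side','s3');w=grab('wrist','w3')
i=cv2.imread('pics/s3.png');j=cv2.imread('pics/w3.png')
o=np.zeros((600,800,3),np.uint8)
o[:,:400]=cv2.resize(i[220:340,240:320],(400,600),interpolation=cv2.INTER_CUBIC) #x5
o[:400,400:]=cv2.resize(j[120:320,160:360],(400,400),interpolation=cv2.INTER_CUBIC) #x2
cv2.imwrite('pics/c3.png',o)
s=monitor.observe()['position']
f=lambda p:(np.array(p)-[240,220]+.5)*5-.5
b=s[2]-.0175
print(b,'coil bottom ctr if at TCP',f(proj(d,(s[0],s[1],b))),'top',f(proj(d,(s[0],s[1],b+.052))),'stub tip if 5075,-173',f(proj(d,(.5075,-.173,.08))),'foot',f(proj(d,(.5075,-.173,.04))))
g=lambda p:(np.array(p)-[160,120]+.5)*2-.5+[400,0]
print('w top',g(proj(w,(s[0],s[1],b+.052))),'bot',g(proj(w,(s[0],s[1],b))))
```

```text
t 8.3 pos [ 0.5076 -0.1735  0.136 ] go cm [ 0.05  0.01 -1.2 ] yaxis 21.0 F [-0.8 -0.6 -2. ] w 0.0471 ff 51.8 z [-0.001  0.    -1.   ]
0.11881730436331041 coil bottom ctr if at TCP [226.63657461 269.87423298] top [238.01337862 204.02408393] stub tip if 5075,-173 [217.72865849 315.24410429] foot [210.26608614 358.57425028]
w top [601.64802554 331.37938171] bot [601.82231248 227.52127517]
```

View pics/c3.png

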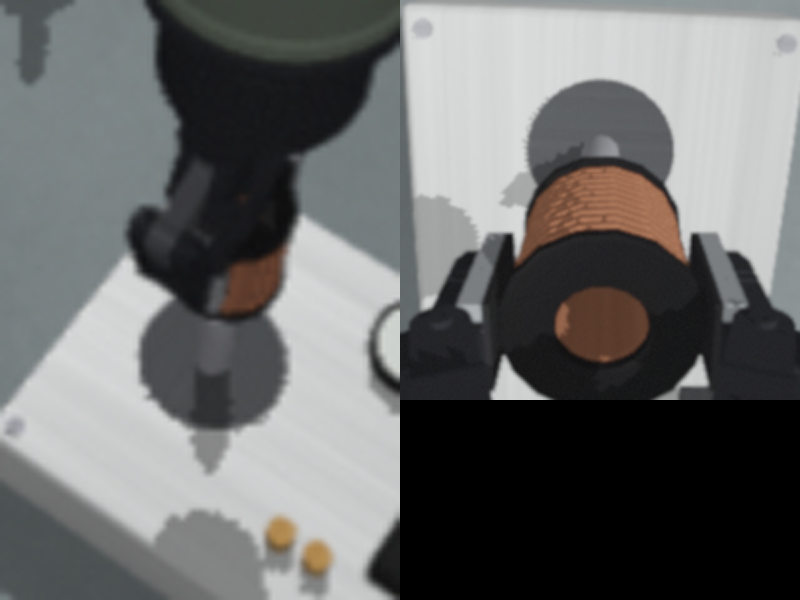

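Run:
```python
from h import *
np.set_printoptions(precision=4,suppress=True)
S=load('s3');W=load('w3');S1=load('side1');T1=load('top1')
ig=lambda x,y:((x-400+.5)/2-.5+160,(y+.5)/2-.5+120)
is_=lambda x,y:((x+.5)/5-.5+240,(y+.5)/5-.5+220)
print('disc W',*[at(W,*ig(*p),.04) for p in[(527,150),(673,150),(600,80)]])
print('disc S',*[at(S,*is_(*p),.04) for p in[(139,362),(288,362),(213,431)]])
print('bore W top',at(W,*ig(602,325),.1708),[at(W,*ig(*p),.1708) for p in[(556,325),(648,325),(602,287),(602,362)]], 'flange', [at(W,*ig(*p),.1708) for p in[(500,325),(703,325),(602,231)]])
print('coil S bottom pts',at(S,*is_(245,318),.1188),at(S,*is_(283,295),.1188))
```

```text
disc W [ 0.4779 -0.1859  0.04  ] [ 0.5372 -0.1632  0.04  ] [ 0.4965 -0.1457  0.04  ]
disc S [ 0.4815 -0.1567  0.04  ] [ 0.5338 -0.1934  0.04  ] [ 0.4879 -0.1996  0.04  ]
bore W top [ 0.5074 -0.1716  0.1708] [array([ 0.498 , -0.1753,  0.1708]), array([ 0.5168, -0.168 ,  0.1708]), array([ 0.504 , -0.1627,  0.1708]), array([ 0.5109, -0.1808,  0.1708])] flange [array([ 0.4865, -0.1797,  0.1708]), array([ 0.5281, -0.1637,  0.1708]), array([ 0.4992, -0.1503,  0.1708])]
coil S bottom pts [ 0.5006 -0.1939  0.1188] [ 0.5193 -0.1948  0.1188]
```

In the wrist view the bore is at (602,325) and the seat disc spans x 527–673 with its top at 80. Both cameras put the coil about 3 mm too far in +y, so I'll shift it and descend while watching the force.

Emit:
move_arm --gripper '[0.3,0.3,0.3,0.3,0.3,0.3]' --pt "-0.25 -0.05 0.5" --pt "0 0 1.2" --pt "0 0 1.2" --pt "0 0 0.8" --pt "0 0 0.5" --pt "0 0 0" --twist '[0,0,0,0,0,0]'

```text
clock: 9.0
position: [0.508, -0.1755, 0.0934]
tool_rot: [-3.14, -0.001, 1.936]
force: [0.5, -0.6, -1.4]
grip_width: 0.0471
finger_force: 51.8
```

Emit:
move_arm --gripper '[0.3,0.3,0.3,0.3,0.3]' --pt "0 0 0.2" --pt "0 0 0.2" --pt "0 0 0.2" --pt "0 0 0.2" --pt "0 0 0" --twist '[0,0,0,0,0]'

```text
clock: 9.5
position: [0.5083, -0.1756, 0.0861]
tool_rot: [-3.141, -0.0, 1.936]
force: [0.8, -0.3, -2.0]
grip_width: 0.047
finger_force: 51.8
```

Run:
```python
from h import *
togo(.5077,-.176,.0575)
d=grab('side','s4');w=grab('wrist','w4')
i=cv2.imread('pics/s4.png');j=cv2.imread('pics/w4.png')
o=np.zeros((600,800,3),np.uint8)
o[:,:400]=cv2.resize(i[220:340,240:320],(400,600),interpolation=cv2.INTER_CUBIC) #x5
o[:400,400:]=cv2.resize(j[120:320,160:360],(400,400),interpolation=cv2.INTER_CUBIC) #x2
cv2.imwrite('pics/c4.png',o)
```

```text
t 9.5 pos [ 0.5083 -0.1756  0.0861] go cm [-0.02 -0.07  2.86] yaxis 20.9 F [ 0.8 -0.3 -2. ] w 0.047 ff 51.8 z [-0.  0. -1.]
```

View pics/c4.png

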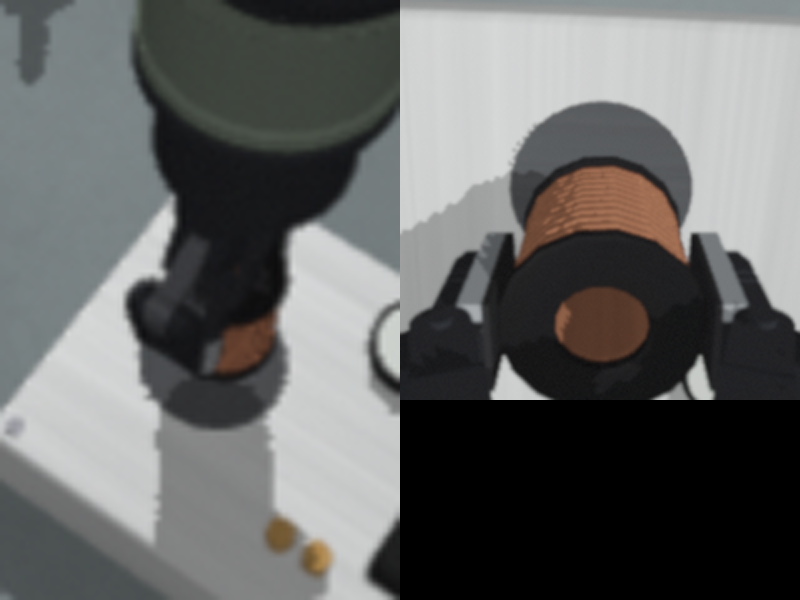

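The coil is already about 11 mm down over the stub with no contact force, and it is centred on the disc (x 510–690). I'll keep going down slowly.

Emit:
move_arm --gripper '[0.3,0.3,0.3,0.3,0.3,0.3,0.3]' --pt "0 -0.05 0.3" --pt "0 0 0.4" --pt "0 0 0.4" --pt "0 0 0.4" --pt "0 0 0.4" --pt "0 0 0.3" --pt "0 0 0" --twist '[0,0,0,0,0,0,0]'

```text
clock: 10.3
position: [0.5077, -0.1758, 0.0638]
tool_rot: [-3.141, -0.0, 1.936]
force: [0.5, 0.4, -1.8]
grip_width: 0.0472
finger_force: 51.8
```

Emit:
move_arm --gripper '[0.3,0.3,0.3,0.3,0.3]' --pt "0 0 0.1" --pt "0 0 0.1" --pt "0 0 0.1" --pt "0 0 0.1" --pt "0 0 0" --twist '[0,0,0,0,0]'

```text
clock: 10.8
position: [0.5079, -0.1758, 0.0602]
tool_rot: [-3.141, -0.0, 1.936]
force: [0.4, -0.7, -2.3]
grip_width: 0.047
finger_force: 51.8
```

Emit:
move_arm --gripper '[0.3,0.3,0.3,0.3]' --pt "0 0 0.1" --pt "0 0 0.1" --pt "0 0 0" --pt "0 0 0" --twist '[0,0,0,0]'

```text
clock: 11.2
position: [0.5079, -0.1758, 0.0583]
tool_rot: [-3.142, -0.0, 1.936]
force: [0.2, -0.5, -2.1]
grip_width: 0.047
finger_force: 51.8
```

Emit:
move_arm --gripper '[0.3,0.3,0.3]' --pt "0 0 0.07" --pt "0 0 0" --pt "0 0 0" --twist '[0,0,0]'

```text
clock: 11.5
position: [0.508, -0.1758, 0.058]
tool_rot: [3.141, 0.0, 1.936]
force: [-1.6, 0.8, 7.4]
grip_width: 0.0472
finger_force: 52.7
```

Contact came at z 0.058, as predicted for a seated coil, so I'll release it.

Emit:
move_arm --gripper '[0.6,0.65,0.75,0.9,1,1,1]' --pt "0 0 0" --pt "0 0 0" --pt "0 0 0" --pt "0 0 0" --pt "0 0 0" --pt "0 0 0" --pt "0 0 0" --twist '[0,0,0,0,0,0,0]'

```text
clock: 12.2
position: [0.5079, -0.1758, 0.0576]
tool_rot: [-3.142, 0.0, 1.936]
force: [0.3, -0.5, -0.0]
grip_width: 0.0855
finger_force: 0.0
```

Emit:
move_arm --gripper '[1,1,1,1,1,1,1,1]' --pt "0 0 -0.5" --pt "0 0 -1" --pt "0 0 -1.5" --pt "0 0 -2" --pt "0 0 -2" --pt "0 0 -2" --pt "0 0 -2" --pt "0 0 -1.5" --twist '[0,0,0,0,0,0,0,0]'

```text
clock: 13.0
position: [0.5081, -0.176, 0.1847]
tool_rot: [3.14, 0.001, 1.936]
force: [0.6, 0.1, -0.0]
grip_width: 0.0853
finger_force: 0.0
```

Run:
```python
from h import *
togo(.504,-.3225,.16)
d=grab('side','s5');w=grab('wrist','w5')
i=cv2.imread('pics/s5.png');j=cv2.imread('pics/w5.png')
o=np.zeros((600,800,3),np.uint8)
o[:,:400]=cv2.resize(i[240:384,240:336],(400,600),interpolation=cv2.INTER_CUBIC) #x4.1667
o[:300,400:]=cv2.resize(j,(400,300),interpolation=cv2.INTER_AREA)
k=i[220:340,150:230]
cv2.imwrite('pics/c5.png',o)
print((proj(d,(.5077,-.1753,.092))-[240,240]+.5)*4.1667-.5,(proj(d,(.504,-.3225,.113))-[240,240]+.5)*4.1667-.5)
```

```text
t 13.0 pos [ 0.5081 -0.176   0.1847] go cm [-13.54  -5.62   2.47] yaxis 20.9 F [ 0.6  0.1 -0. ] w 0.0853 ff 0.0 z [ 0.002 -0.    -1.   ]
[186.54771198 171.19591949] [392.54849879 400.81006115]
```

View pics/c5.png

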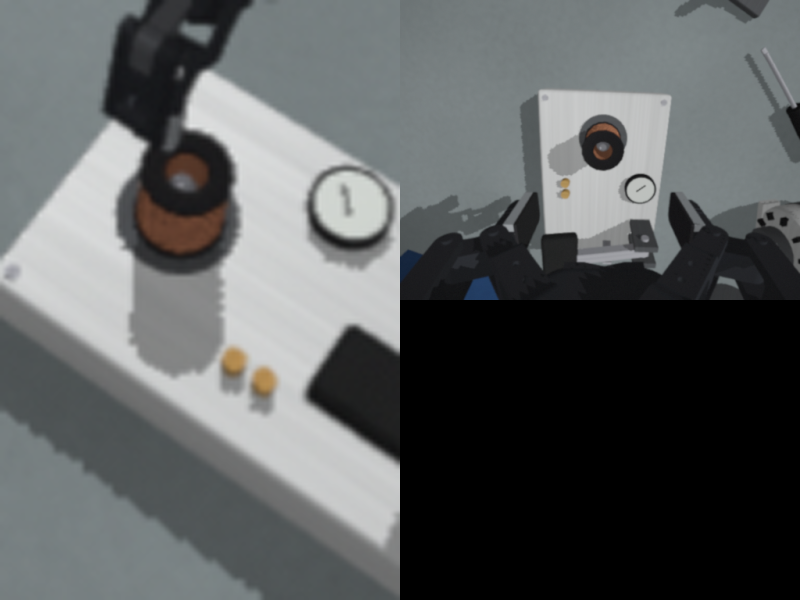

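The coil sits flat on the stub with its top ring at (187,172), against a predicted (186.5,171). Next is the handle: shut the gripper and move over the pad.

Emit:
move_arm --gripper '[0,0,0,0,0,0,0,0]' --pt "-1.5 -0.5 0" --pt "-2.5 -1 0" --pt "-2.5 -1.1 0" --pt "-2.5 -1.1 0" --pt "-2.5 -1.1 0" --pt "-2.1 -0.8 0" --pt "0 0 0" --pt "0 0 0" --twist '[0,0,0,0,0,0,0,0]'

```text
clock: 13.9
position: [0.5035, -0.3235, 0.182]
tool_rot: [-3.141, -0.001, 1.935]
force: [1.2, 0.5, -0.4]
grip_width: 0.0
finger_force: 0.0
```

Emit:
move_arm --gripper '[0,0,0,0,0]' --pt "0 0 1" --pt "0 0 2" --pt "0 0 1.5" --pt "0 0 0.7" --pt "0 0 0" --twist '[0,0,0,0,0]'

```text
clock: 14.4
position: [0.5038, -0.3223, 0.1295]
tool_rot: [-3.14, -0.001, 1.937]
force: [0.0, 0.3, -0.2]
grip_width: -0.0001
finger_force: 0.0
```

Run:
```python
from h import *
togo(.504,-.323,.12)
d=grab('side','s6');w=grab('wrist','w6')
i=cv2.imread('pics/s6.png');j=cv2.imread('pics/w6.png')
o=np.zeros((600,800,3),np.uint8)
o[:,:400]=cv2.resize(i[264:384,280:360],(400,600),interpolation=cv2.INTER_CUBIC) #x5
o[:300,400:]=cv2.resize(j,(400,300),interpolation=cv2.INTER_AREA)
cv2.imwrite('pics/c6.png',o)
```

```text
t 14.4 pos [ 0.5038 -0.3223  0.1295] go cm [-0.08 -0.01  0.95] yaxis 21.0 F [ 0.   0.3 -0.2] w -0.0001 ff 0.0 z [-0.002  0.001 -1.   ]
```

View pics/c6.png

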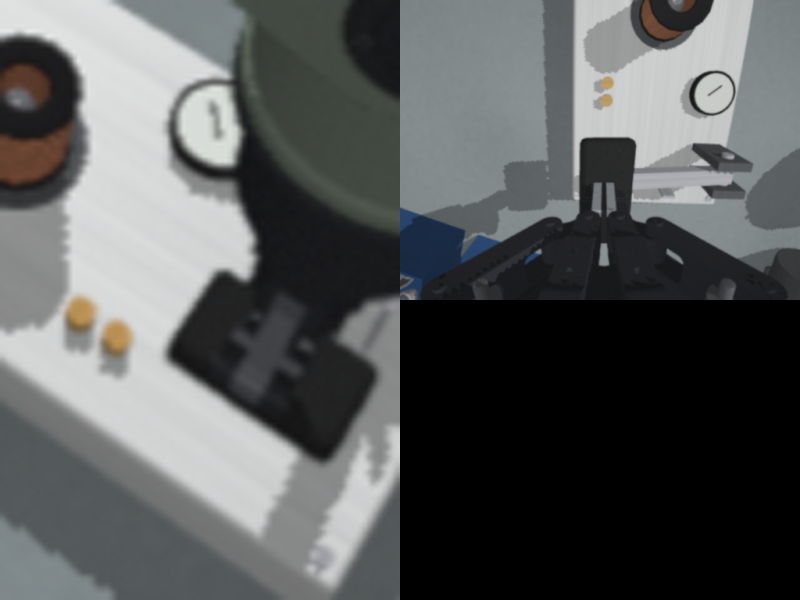

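The shut fingers are over the middle of the pad: tips at side crop (250,390), pad centre about (272,365). I'll press slowly.

Emit:
move_arm --gripper '[0,0,0,0,0,0]' --pt "0 0 0.5" --pt "0 0 0.5" --pt "0 0 0.5" --pt "0 0 0.5" --pt "0 0 0.3" --pt "0 0 0" --twist '[0,0,0,0,0,0]'

```text
clock: 15.1
position: [0.504, -0.323, 0.1073]
tool_rot: [-3.141, -0.0, 1.936]
force: [-1.2, -0.0, 3.7]
grip_width: -0.0001
finger_force: 1.9
```

Emit:
move_arm --gripper '[0,0,0,0,0,0]' --pt "0 0 0.3" --pt "0 0 0.3" --pt "0 0 0.3" --pt "0 0 0.2" --pt "0 0 0" --pt "0 0 0" --twist '[0,0,0,0,0,0]'

```text
clock: 15.7
position: [0.5039, -0.3231, 0.0966]
tool_rot: [-3.141, 0.0, 1.936]
force: [-4.4, -1.5, 5.8]
grip_width: 0.0
finger_force: 2.9
```

Run:
```python
from h import *
togo(.504,-.323,.093)
```

```text
t 15.7 pos [ 0.5039 -0.3231  0.0966] go cm [0.01 0.01 0.36] yaxis 20.9 F [-4.4 -1.5  5.8] w 0.0 ff 2.9 z [-0. -0. -1.]
```

Emit:
move_arm --gripper '[0,0,0,0,0]' --pt "0 0 0.2" --pt "0 0 0.15" --pt "0 0 0" --pt "0 0 0" --pt "0 0 0" --twist '[0,0,0,0,0]'

```text
clock: 16.2
position: [0.5039, -0.3231, 0.0932]
tool_rot: [-3.141, 0.0, 1.936]
force: [-4.9, -1.6, 6.5]
grip_width: 0.0002
finger_force: 3.4
```

Run:
```python
from h import *
togo(.504,-.323,.093)
d=grab('side','s7');w=grab('wrist','w7');togo(.504,-.323,.093)
i=cv2.imread('pics/s7.png');j=cv2.imread('pics/w7.png')
o=np.zeros((600,800,3),np.uint8)
o[:,:400]=cv2.resize(i[264:384,280:360],(400,600),interpolation=cv2.INTER_CUBIC) #x5
o[:400,400:]=cv2.resize(j[150:350,200:400],(400,400),interpolation=cv2.INTER_CUBIC)
cv2.imwrite('pics/c7.png',o)
# predicted pad top front/right corners when level: centre (.504,-.323,.093)
x=np.array([np.cos(.314),np.sin(.314),0]);y=np.array([-x[1],x[0],0])
for zc in(.089,.093,.097):
  c=np.array([.5037,-.3235,zc]);print(zc,[((proj(d,c+a*.022*x+b*.035*y)-[280,264]+.5)*5-.5).round(0) for a,b in[(-1,1),(-1,-1),(1,-1)]])
```

```text
t 16.2 pos [ 0.5039 -0.3231  0.0932] go cm [0.01 0.01 0.02] yaxis 20.9 F [-4.9 -1.6  6.5] w 0.0002 ff 3.4 z [-0. -0. -1.]
t 16.3 pos [ 0.5039 -0.3232  0.0932] go cm [0.01 0.01 0.02] yaxis 20.9 F [-4.5 -1.8  7.5] w 0.0 ff 3.4 z [-0. -0. -1.]
0.089 [array([151., 378.]), array([315., 492.]), array([372., 396.])]
0.093 [array([152., 374.]), array([317., 488.]), array([374., 392.])]
0.097 [array([154., 371.]), array([319., 485.]), array([377., 388.])]
```

View pics/c7.png

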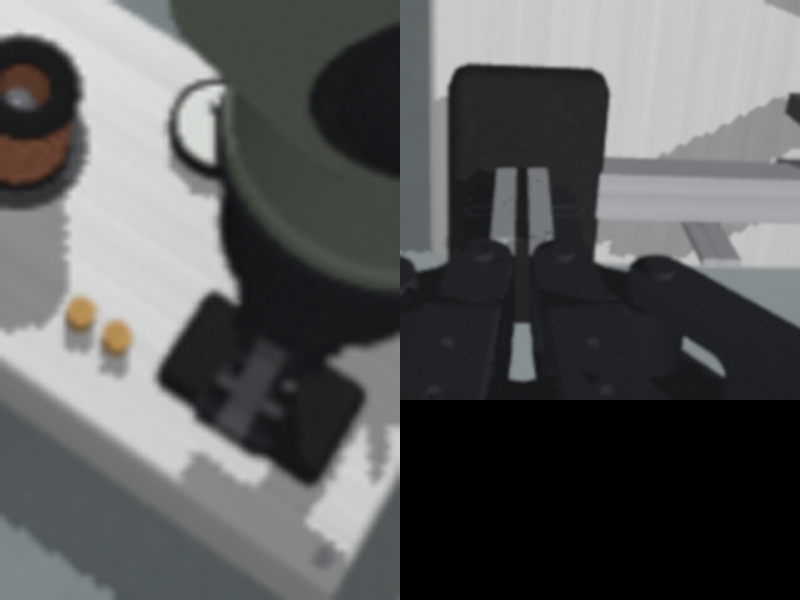

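The pad corners at (160,378), (310,483) and (363,395) match a level arm, and TCP z 0.093 with about 7 N agrees. The coil is still seated, so I'm handing in.

```bash
python3 -c "
from workcell import bot
print(bot.job_done())"
```

```text
the job is handed in; nothing more can be done
None
```

I seated the tall coil flat on the tester stub and released it, then handed the job in with the gripper holding the handle level (pad at 93 mm, about 7 N); no verdict was returned.

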